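# Lock the bottle guard of a recycling sorting table with its plain pin

### The arm

A 7-joint arm with a two-finger parallel gripper is mounted at the origin on the work surface. World frame = base frame: x ahead of the robot, y to its left, z up, the work surface at z = 0. Lengths are in mm, angles in rad, forces in N, time in s.
With the tool pointing down it reaches from about 400 to 875 mm from the base axis. Payload 4.4 kg.
Tool frame: the origin (TCP) lies midway between the tips of the shut fingers; the grasp point (between the pads) lies 19 mm behind it; z points along the fingers, y is the direction in which the jaws open and shut (so a half turn about z gives the same grasp; the last joint's range is limited). The gripper opens to 85 mm and grips with 20 to 120 N. Pads are 22 mm wide; open, the fingers measure 114 mm over their backs; the gripper's body (76 mm by 85 mm) begins 54 mm behind the grasp point. The pads swing forward as they close: fully open they stand 13 mm farther back than shut.
Start: joints at [1.145, 0.628, 0.038, 1.517, -0.027, 0.996, -0.02], TCP at [228.886, -608.383, 203.313] pointing down, gripper open.
Joint ranges: [-3.06, 3.06], [-0.37, 2.12], [-1.25, 1.32], [0.18, 2.47], [-1.1, 4.24], [0.23, 1.98], [-2.94, 2.94]. Speed limits (rad/s): [2.57, 2.57, 3.14, 3.14, 3.14, 3.14, 3.14].

### API

Orientations are given as [roll, pitch, yaw] about the fixed x, y, z axes, in that order (R = Rz(yaw) Ry(pitch) Rx(roll)).
In Python, from cell import * gives the robot as it stands. The module is installed in compiled form; this text tells all that it offers.
- The arm moves only by the tool move_arm, never from a script. Its argument "series" is a list of rows, each a list of 2 entries, a list of its own where there are three numbers: the shift along the tool's x, y, z in m, then the turn about the tool's z in rad. In form: [[[x, y, z], yaw], ...]. A call has 1 to 5 rows; each row is the pose to reach, as a shift and turn from the pose measured when the call began, along the tool's axes at that moment; what a row does not reach only later rows make up. A row lasts 1/8 s, in which the tool goes at most 62.5 mm and 10.7 degrees, less where a joint would pass 70% of its speed; a pose out of reach is approached as far as the arm can. A call with a gripper value outside its range is refused whole. "claw" is the opening, from 0 (shut) to 1 (fully open), set as the call begins (left out, the last holds). The fingers move at their own pace and stop on an object; the grip force is fixed at half the most. Time passes only in rows, so rows that repeat a pose let the fingers close. It gives the time, the measured TCP pose, the force and the opening at its end, in the units of the state.
- read_state(): the state, without advancing time (a new reading comes with each control period).
- get_image(name): name is "side" or "top" or "wrist"; returns the picture (400x640x3 uint8, blue, green, red); there is no depth.
- camera_model(name): a dict with "fov_y" (degrees; the focal length in pixels is half the picture's height over the tangent of half this angle, whatever the lens; pixels are square), "cx", "cy" (the principal point, pixels), "k1" (the pictures are not rectified: a ray, as slopes to the right and down, at radius r is drawn at 1 + k1 r^2 times it, then the intrinsics apply), "pose" (4x4, takes a point from camera to world coordinates); the wrist camera has in their place "tool_from_camera" (4x4, takes a point from camera to tool coordinates, whose origin is the TCP and whose axes are the flange's). Camera axes: x right, y down, z forward; pixel columns grow to the right and rows downward; lengths in mm; the calibration is good to about 2 mm. A picture is of the moment at which its call begins: read the wrist's pose just before it. camera_model takes no time and is no camera call.
- finish_job(): hands the job in, once; it reports no verdict.
The state is a dict: "clock": time; "qpos": joint angles; "qd": joint speeds; "tau": joint torques, N m; "eef_pos": TCP position; "tool_rot": TCP orientation; "force": force on the tool from outside, world axes, zero at the start; "torque": the same for the moment, N m; "width": finger opening in mm.
Only numpy, scipy, OpenCV 4.12 (cv2) and the standard library are available. Lean on these libraries where they do the work, as an engineer would, in place of code of your own. Each camera call takes 0.05 s, during which the arm holds its last target. There are 200 camera calls.

### The job

Draw the orange-headed lock pin out of its black parking cup and lock the bottle guard with it: find the blind hole in the guard's bright metal insert by feel, press the pin straight in against the stiff plug until its collar sits flush on the insert all round, and let go. Press gently, never with more than 50 N between pin and guard, and leave the brown bottle, the can and the blue cup where they stand.

Things in the scene. Friction and masses are not known exactly. Their poses are not given: they have to be found in the camera images.
- pin: Loose lock pin, about 180 g (up to a third more or less), upright in the parking cup. From the foot up: plain flat-ended round steel shaft, 20 mm wide, 40 mm long, no chamfer; round collar 40 mm wide, 6 mm thick; square orange head 26 x 26 mm, 40 mm tall (46 to 86 mm above the foot), faces square to the pin's x and y. Origin: centre of the foot; z up the shaft.
- pin_grip (a point): Good place to grip the pin: centre of its orange head, on the axis, 70 mm above the foot, across two opposite faces (26 mm apart).
- guard: Bottle guard fixed to the table: square yellow frame 116 x 116 mm, 40 mm high, with a green rail (10 x 190 mm, 42 mm high) along its +x side. In the frame sits a bright flat metal insert, 74 x 74 mm, with the hole in its middle. Origin: centre of the frame's underside, on the table, z up.
- guard_face (a point): Point on the frame's centre line at the height of the insert's flat top, 48 mm above the table. The insert was clamped by hand: its hole lies off this point by an unknown, unmeasured amount, up to 4 mm along the frame's x and up to 4 mm along its y. The insert does not shift when pushed. Home, the pin's collar rests on this top, its foot 40 mm below (8 mm above the table).
- guard_hole (a point): Point on the frame's centre line 17 mm below the insert's top; like the one above it ignores the insert's offset. The hole is round, vertical, blind, sharp-edged (no chamfer), 21.6 mm wide, 43 mm deep. At this depth a stiff dark plug fills it; pushed with about 8 N the plug slides down, and it stays where it is left without springing back.
- holder: Black parking cup fixed to the table: round foot 84 mm in diameter, 10 mm high, on it an upright tube 38 mm outside, 26 mm inside, its rim 35 mm above the table. The pin stands loosely in it, its foot 10 mm above the table. Origin: centre of the underside, on the table.
- bottle: Bystander: brown glass bottle standing loose, 62 mm in diameter, 210 mm tall. Origin: centre of its underside.
- can: Bystander: drinks can standing loose, 66 mm in diameter, 115 mm tall. Origin: centre of its underside.
- cup: Bystander: open blue plastic cup standing loose, 76 mm rim, 85 mm tall. Origin: centre of its underside.
Mind the look-alikes: they are no part of the job. There is more than one size of the pin; the job needs the smallest. Several things have the shape of the holder; the one meant has the colours described above.

How it is judged (in metres and radians):
On the way, in this order (a step that is already met when the one before it is completed fails the run):
1. the pin is out of the parking cup, clear of it sideways (horizontal distance between pin and holder above 0.06 m and height (world z) of pin above 0.03 m), for 0.1 s.
2. the pin's foot has entered the hole, at least 5 mm below the insert's top, upright (horizontal distance between pin and guard below 0.0105 m and angle between pin's own z axis and vertical below 0.06 rad and height (world z) of pin below 0.043 m), for 0.1 s.
At the end, for the whole second after the job is handed in: The pin stands in the hole of the guard's insert (foot within 10.5 mm of the frame's centre line), upright within 0.06 rad, its collar on the insert's top (foot less than 10.5 mm above the table; home is 8 mm), at rest (horizontal distance between pin and guard below 0.0105 m and angle between pin's own z axis and vertical below 0.06 rad and height (world z) of pin below 0.0105 m and linear speed of pin below 0.01 m/s); the robot touches nothing.
It fails at once if the pin presses on the guard with more than 50 N (contact force between pin and guard above 50 N).
It fails at once if the gripper or arm presses on the guard with more than 50 N (contact force between the arm and guard above 50 N).
It fails at once if the bottle is shoved or knocked over (distance of bottle from where it was at the start of the episode above 0.03 m or angle between bottle's own z axis and vertical above 0.4 rad).
It fails at once if the can is shoved or knocked over (distance of can from where it was at the start of the episode above 0.03 m or angle between can's own z axis and vertical above 0.4 rad).
It fails at once if the cup is shoved or knocked over (distance of cup from where it was at the start of the episode above 0.03 m or angle between cup's own z axis and vertical above 0.4 rad).
It also fails if it takes over 72 s, if anything falls off the work surface, if the arm or the gripper's body presses on something with over 40 N, if the wrist force passes 120 N, or if a joint passes its speed limit or range.

## Working session

There is one attempt and no reset: what is moved stays moved. The work goes in short steps, Python scripts to look and compute and a tool call to move; the robot and the scene stay as the last step left them, time stands still between calls to the robot, and variables do not carry over. Pictures are saved under pics/ and viewed, about 8 in all and at most 12, crops included, and the job is handed in when it is done.

Besides the shell and the picture viewer there is one more tool, called after ">>>" in YAML: its name, and indented under it one key for each argument. move_arm: Moves the arm, as the interface text tells. Its arguments: {"type":"object","properties":{"series":{"type":"array"},"claw":{"type":"number"}},"required":["series"]}

```bash
mkdir -p pics
cat > h.py <<'E'
from cell import *
import numpy as np, cv2
from scipy.spatial.transform import Rotation as R
def cam(name):
    m=camera_model(name); f=200/np.tan(np.radians(m['fov_y'])/2)
    if 'pose' in m: T=np.array(m['pose'])
    else:
        s=read_state(); W=np.eye(4); W[:3,:3]=R.from_euler('xyz',s['tool_rot']).as_matrix(); W[:3,3]=s['eef_pos']
        T=W@np.array(m['tool_from_camera'])
    return m,f,T
def ray(c,u,v):
    m,f,T=c; d=np.array([(u-m['cx'])/f,(v-m['cy'])/f]); p=d.copy()
    for _ in range(30): p=d/(1+m['k1']*(p@p))
    return T[:3,3],T[:3,:3]@np.r_[p,1]
def onz(c,u,v,z):
    o,d=ray(c,u,v); return o+d*(z-o[2])/d[2]
def proj(c,P):
    m,f,T=c; q=np.linalg.inv(T)@np.r_[P,1]; p=q[:2]/q[2]; p=p*(1+m['k1']*(p@p)); return np.array([m['cx'],m['cy']])+f*p
E
python3 - <<'E'
from h import *
print(read_state())
for n in ['top','side','wrist']:
    c=cam(n); print(n,c[0]); cv2.imwrite(f'pics/{n}0.png',get_image(n))
a=cv2.imread('pics/top0.png');
E
```

```text
{'clock': 0.0, 'qpos': array([ 1.14520044,  0.6293062 ,  0.03843672,  1.51836907, -0.02697952,
        0.99629367, -0.01998199]), 'qd': array([-0.00103888,  0.00095358,  0.00138974,  0.00032977, -0.00074153,
       -0.00017675,  0.00116115]), 'tau': array([-6.34006283e-04, -5.63392425e+01,  1.22633826e+00, -1.93441343e+01,
        1.10026274e-02,  1.05897576e-02, -3.35395221e-06]), 'eef_pos': array([ 228.64105734, -607.74171343,  202.41457949]), 'tool_rot': array([-3.13973459e+00,  3.65276684e-05,  3.59829290e-01]), 'force': array([ 0.37517264, -0.37360137,  0.02076542]), 'torque': array([ 0.01573128, -0.02035172,  0.04873342]), 'width': 85.90383763661148}
top {'fov_y': 45.98014708624637, 'cx': 322.8447822278501, 'cy': 202.14366583155567, 'k1': -0.01988778143767928, 'pose': array([[ 1.15539595e-02, -9.83638264e-01,  1.79783958e-01,
         3.69999809e+02],
       [-9.99930270e-01, -1.09265959e-02,  4.47946573e-03,
         6.61592396e+00],
       [-2.44174725e-03, -1.79823177e-01, -9.83695920e-01,
         1.18815439e+03],
       [ 0.00000000e+00,  0.00000000e+00,  0.00000000e+00,
 
[... 263 characters left out ...]
76165e-01, -7.84795864e-01,
         7.79712585e+02],
       [ 2.08589496e-02, -7.95419468e-01, -6.05700234e-01,
         6.91970411e+02],
       [ 0.00000000e+00,  0.00000000e+00,  0.00000000e+00,
         1.00000000e+00]])}
wrist {'fov_y': 63.11200244324889, 'cx': 319.3148824834544, 'cy': 196.273615569257, 'k1': -0.007044632395807581, 'tool_from_camera': array([[ 1.75794614e-04, -9.56457960e-01, -2.91870073e-01,
         7.48341019e+01],
       [ 9.99999694e-01, -5.45289233e-05,  7.80995396e-04,
        -2.77495456e-01],
       [-7.62904624e-04, -2.91870121e-01,  9.56457657e-01,
        -1.70901661e+02],
       [ 0.00000000e+00,  0.00000000e+00,  0.00000000e+00,
         1.00000000e+00]])}
```

View pics/top0.png

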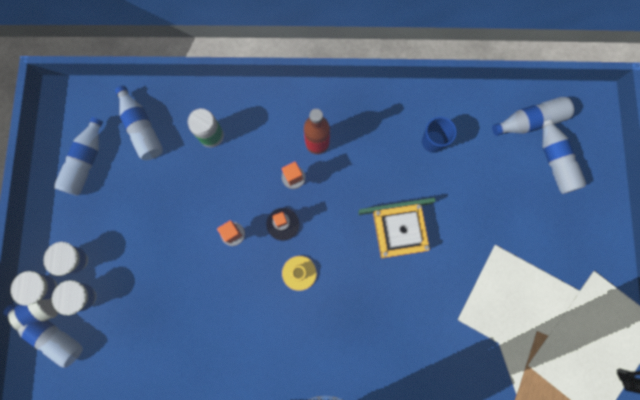

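View pics/side0.png

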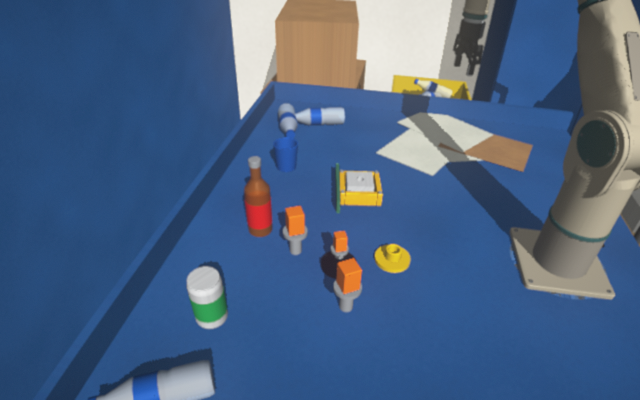

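Candidates in the top view: orange heads at (292,174) and (231,232), which are larger pins, and (281,220), the smallest, in the black cup. The holder look-alike is yellow at (299,272). The guard is at (402,231), the bottle at (316,130), the blue cup at (438,135) and the can at (205,127). I choose the pin at (281,220) and will check it in a close crop.

Run:
```python
from h import *
t=cv2.imread('pics/top0.png'); 
a=cv2.resize(t[190:250,250:310],(400,400),interpolation=cv2.INTER_CUBIC)
b=cv2.resize(t[190:270,355:445],(450,400),interpolation=cv2.INTER_CUBIC)
b=b[:, :400]
cv2.imwrite('pics/crop1.png',np.hstack([a,b]))
c=cam('top')
for n,u,v,z in [('pinhead',281,217,96),('holder',283,224,10),('guardface',403,229,48),('bottle',317,147,20),('cup',438,140,20)]: print(n,onz(c,u,v,z))
```

```text
pinhead [533.13919848 109.20355745  96.        ]
holder [528.21384101 111.75028936  10.        ]
guardface [ 514.10028045 -184.04139072   48.        ]
bottle [727.66675906  28.65253011  20.        ]
cup [ 750.01841613 -283.70049233   20.        ]
```

View pics/crop1.png

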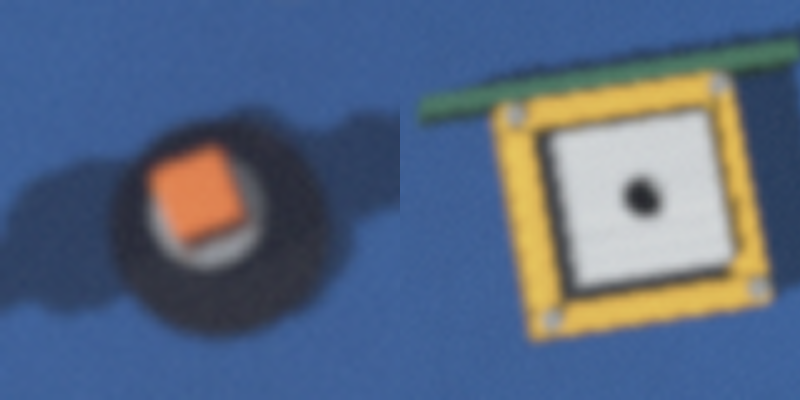

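```bash
cat >> h.py <<'E'
def shift(P,yaw=None):
    s=read_state(); Rm=R.from_euler('xyz',s['tool_rot']).as_matrix()
    d=Rm.T@(np.array(P)-s['eef_pos'])/1000
    w=0 if yaw is None else -(yaw-s['tool_rot'][2])
    print('clk',s['clock'],'pos',s['eef_pos'].round(1),'rot',s['tool_rot'].round(4),'F',s['force'].round(2),'T',s['torque'].round(2),'w',round(s['width'],1)); print('shift',d.round(4),'turn',round((w+np.pi/2)%np.pi-np.pi/2 if yaw is not None else 0,4),'norm',np.linalg.norm(d).round(4))
E
python3 -c "
from h import *
shift([510,-184,200])"
```

```text
clk 0.15 pos [ 228.7 -607.9  202.6] rot [-3.1401 -0.      0.3598] F [ 0.49 -0.31  0.2 ] T [-0.04 -0.01  0.02] w 85.3
shift [ 0.4125 -0.2977  0.003 ] turn 0 norm 0.5087
```

>>> move_arm:
  series:
    - [[0.045,-0.032,0],0]
    - [[0.09,-0.065,0],0]
    - [[0.135,-0.098,0],0]
    - [[0.18,-0.13,0],0]
    - [[0.225,-0.163,0],0]
  claw: 1

```text
clock: 0.78
eef_pos: [382.7, -374.5, 202.8]
tool_rot: [-3.14, -0.0, 0.36]
force: [0.3, 0.1, 0.6]
width: 85.2
```

```bash
python3 -c "
from h import *
shift([510,-184,200])"
```

```text
clk 0.775 pos [ 382.7 -374.5  202.8] rot [-3.1401e+00 -1.0000e-04  3.5970e-01] F [0.26 0.13 0.64] T [-0.06 -0.04  0.01] w 85.2
shift [ 0.1862 -0.1335  0.003 ] turn 0 norm 0.2291
```

>>> move_arm:
  series:
    - [[0.045,-0.032,0],0]
    - [[0.09,-0.065,0],0]
    - [[0.135,-0.098,0],0]
    - [[0.186,-0.133,0],0]
    - [[0.186,-0.133,0],0]

```text
clock: 1.4
eef_pos: [513.3, -178.1, 202.8]
tool_rot: [-3.138, -0.003, 0.37]
force: [0.3, -1.2, -0.3]
width: 85.2
```

Run:
```python
from h import *
shift([533,109,200])
cv2.imwrite('pics/w1.png',get_image('wrist'))
```

```text
clk 1.4 pos [ 513.3 -178.1  202.8] rot [-3.1378e+00 -2.9000e-03  3.7000e-01] F [ 0.29 -1.17 -0.27] T [-0.01 -0.02 -0.01] w 85.2
shift [ 0.1222 -0.2605  0.0041] turn 0 norm 0.2878
```

View pics/w1.png

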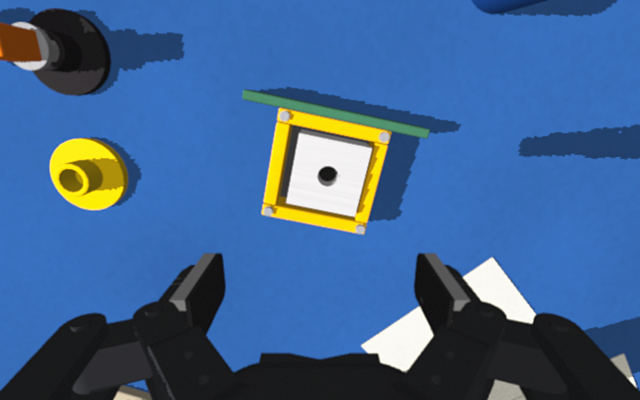

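The guard is at frame centre (325,170), with the hole at about (327,176). The black cup is top left. I'll take a settled frame and enlarge it.

Run:
```python
from h import *
for i in range(4): get_image('wrist')
s=read_state(); print(abs(s['qd']).max()); shift([533,109,200])
c=cam('wrist'); w=get_image('wrist'); cv2.imwrite('pics/w2.png',w); np.save('T2.npy',c[2])
cv2.imwrite('pics/w2c.png',cv2.resize(w[80:260,230:450],None,fx=3.3,fy=3.3,interpolation=cv2.INTER_CUBIC))
```

```text
0.007970360291516118
clk 1.65 pos [ 509.  -186.3  202.9] rot [-3.1405e+00  9.0000e-04  3.5690e-01] F [ 0.18 -0.79  0.71] T [ 0.05 -0.03 -0.03] w 85.2
shift [ 0.1257 -0.2683  0.0031] turn 0 norm 0.2962
```

View pics/w2c.png

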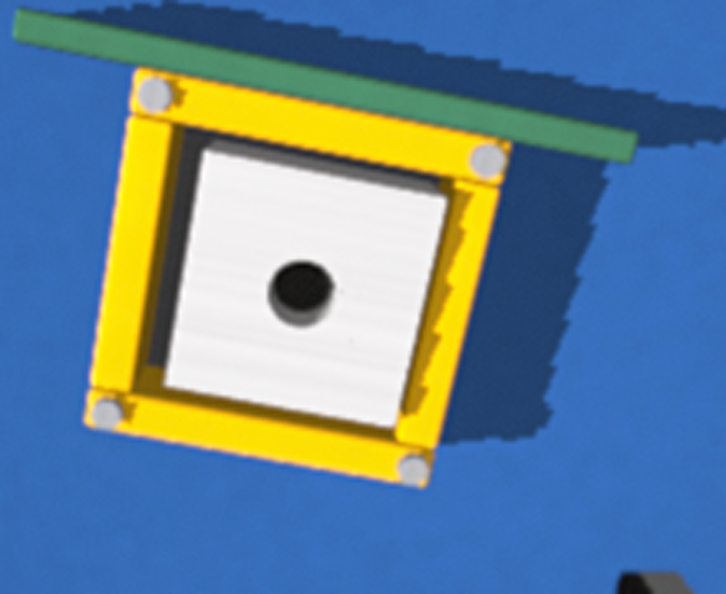

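Run:
```python
from h import *
m,f,_=cam('wrist'); c=(m,f,np.load('T2.npy'))
P=lambda x,y,z: onz(c,230+(x+.5)/3.3-.5,80+(y+.5)/3.3-.5,z)
print('hole',P(300.5,293.5,48).round(1), 'diam',np.linalg.norm(P(268,293,48)-P(333,293,48)),np.linalg.norm(P(300,260,48)-P(300,327,48)))
F=np.array([P(*q,40) for q in [(137,69),(511,142),(428,487),(86,427)]]); print(F.round(1),F.mean(0),np.linalg.norm(F-np.roll(F,-1,0),axis=1))
I=np.array([P(*q,48) for q in [(203,150),(447,190),(398,430),(165,385)]]); print(I.round(1),I.mean(0),np.linalg.norm(I-np.roll(I,-1,0),axis=1))
e=F[1]-F[0]; print('frame yaw',np.degrees(np.arctan2(e[1],e[0]))+90)
t=cam('top'); print(onz(t,403.4,229.4,48))
```

```text
hole [ 513.9 -185.7   48. ] diam 20.078941881785227 21.10274244548858
[[ 559.2 -116.8   40. ]
 [ 578.6 -229.9   40. ]
 [ 465.4 -249.5   40. ]
 [ 445.8 -136.    40. ]] [ 512.24970063 -183.0251196    40.        ] [114.74406908 114.8942615  115.18491302 115.04096468]
[[ 544.5 -143.4   48. ]
 [ 559.  -215.9   48. ]
 [ 483.  -230.8   48. ]
 [ 471.2 -155.9   48. ]] [ 514.42504208 -186.45864446   48.        ] [73.94504493 77.4102134  75.80576904 74.35700159]
frame yaw 9.761784625278537
[ 513.13110851 -184.99721662   48.        ]
```

>>> move_arm:
  series:
    - [[0.025,-0.053,0],0]
    - [[0.05,-0.107,0],0]
    - [[0.075,-0.16,0],0]
    - [[0.1,-0.213,0],0]
    - [[0.125,-0.267,0],0]

```text
clock: 2.33
eef_pos: [533.3, 107.8, 203.4]
tool_rot: [-3.141, 0.0, 0.354]
force: [0.7, -0.4, -0.5]
width: 85.5
```

Run:
```python
from h import *
for i in range(6): get_image('wrist')
s=read_state(); print(abs(s['qd']).max()); shift([533,109,99])
c=cam('wrist'); w=get_image('wrist'); np.save('T3.npy',c[2])
print(proj(c,[533,109,96]))
cv2.imwrite('pics/w3.png',w)
u,v=proj(c,[533,109,96]).astype(int); u0=max(u-90,0);v0=max(v-70,0); print(u0,v0)
cv2.imwrite('pics/w3c.png',cv2.resize(w[v0:v0+150,u0:u0+200],None,fx=4,fy=4,interpolation=cv2.INTER_CUBIC))
```

```text
0.014724987942549568
clk 2.625 pos [533.  105.1 203.1] rot [3.1415e+00 1.4000e-03 3.5360e-01] F [-0.17 -0.54  0.11] T [-0.05  0.04 -0.01] w 85.3
shift [ 0.0015 -0.0037  0.1041] turn 0 norm 0.1042
[315.21529191 183.76752778]
225 113
```

View pics/w3c.png

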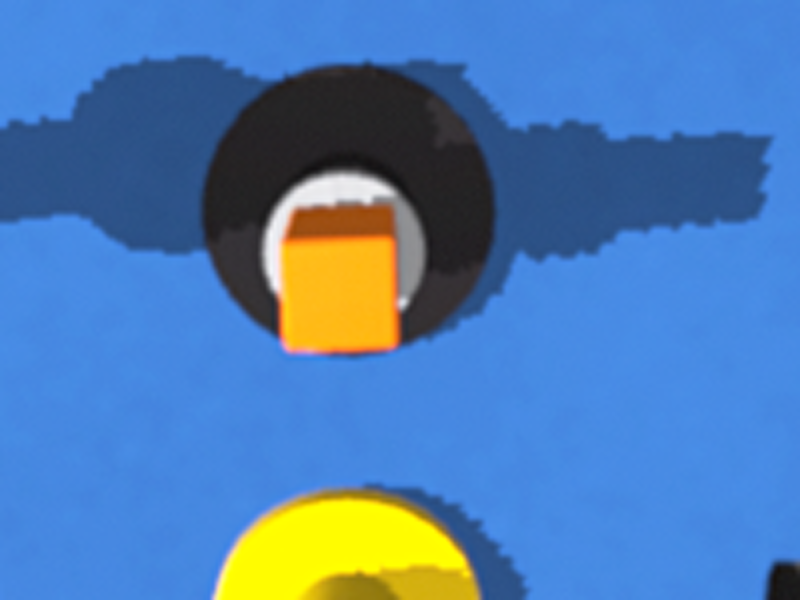

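Run:
```python
from h import *
m,f,_=cam('wrist'); c=(m,f,np.load('T3.npy'))
P=lambda x,y,z: onz(c,225+(x+.5)/4-.5,113+(y+.5)/4-.5,z)
F=np.array([P(*q,96) for q in [(283,239),(397,236),(400,352),(284,353)]]); print(F.round(1),F.mean(0),np.linalg.norm(F-np.roll(F,-1,0),axis=1))
for a,b in [(0,1),(3,2),(0,3),(1,2)]:
    e=F[b]-F[a]; print('yaw',(np.degrees(np.arctan2(e[1],e[0]))+45)%90-45)
C=np.array([P(*q,10) for q in [(203,207),(495,210),(350,65)]]); print('holder',(C[0]+C[1])/2,np.linalg.norm(C[0]-C[1]))
p=F.mean(0)
shift([p[0],p[1],61],np.radians(20.5))
```

```text
[[536.7 128.8  96. ]
 [545.9 105.7  96. ]
 [521.2  95.7  96. ]
 [512.  120.   96. ]] [528.96022522 112.55306161  96.        ] [24.8839509  26.58116164 25.99565039 26.13651274]
yaw 21.795606195725213
yaw 20.770533054536585
yaw 19.525596812565027
yaw 21.95145785093945
holder [530.90676152 113.27725166  10.        ] 82.86866727732502
clk 2.675 pos [533.  104.9 203.1] rot [-3.1416e+00  1.3000e-03  3.5290e-01] F [-0.54 -0.45 -0.09] T [0.02 0.02 0.02] w 84.8
shift [-0.001  -0.0086  0.1421] turn -0.0049 norm 0.1424
```

>>> move_arm:
  series:
    - [[-0.001,-0.0086,0.04],-0.013]
    - [[-0.001,-0.0086,0.08],-0.013]
    - [[-0.001,-0.0086,0.11],-0.013]
    - [[-0.001,-0.0086,0.11],-0.013]

```text
clock: 3.18
eef_pos: [527.4, 110.1, 91.4]
tool_rot: [3.141, 0.006, 0.363]
force: [0.2, 0.1, 0.5]
width: 85.7
```

Run:
```python
from h import *
for i in range(4): get_image('wrist')
shift([529,112.6,62],.366)
```

```text
clk 3.375 pos [530.3 112.1  94.6] rot [ 3.1411e+00 -1.5000e-03  3.6460e-01] F [0.28 0.22 0.98] T [-0.01  0.01  0.01] w 85.7
shift [-0.0011 -0.0009  0.0326] turn -0.0014 norm 0.0327
```

>>> move_arm:
  series:
    - [[-0.001,-0.001,0.015],0]
    - [[-0.001,-0.001,0.031],0]
    - [[-0.001,-0.001,0.031],0]
    - [[-0.001,-0.001,0.031],0]

```text
clock: 3.88
eef_pos: [529.0, 112.7, 63.4]
tool_rot: [3.141, -0.001, 0.365]
force: [0.3, -0.1, -0.1]
width: 85.4
```

>>> move_arm:
  series:
    - [[0,0,0],0]
    - [[0,0,0],0]
    - [[0,0,0],0]
    - [[0,0,0],0]
    - [[0,0,0],0]
  claw: 0

```text
clock: 4.5
eef_pos: [529.3, 112.9, 63.9]
tool_rot: [3.141, -0.002, 0.365]
force: [-0.7, -0.4, 5.7]
width: 23.6
```

>>> move_arm:
  series:
    - [[0,0,0],0]
    - [[0,0,0],0]
    - [[0,0,0],0]
    - [[0,0,0],0]
    - [[0,0,0],0]

```text
clock: 5.12
eef_pos: [529.3, 112.9, 63.9]
tool_rot: [3.141, -0.002, 0.365]
force: [-0.9, 0.3, 3.9]
width: 23.6
```

Run:
```python
from h import *
shift([529,112.6,62],.366)
```

```text
clk 5.125 pos [529.3 112.9  63.9] rot [ 3.1411e+00 -1.9000e-03  3.6480e-01] F [-0.95  0.26  3.89] T [0.06 0.15 0.02] w 23.6
shift [-0.0004  0.0002  0.0019] turn -0.0012 norm 0.002
```

>>> move_arm:
  series:
    - [[0,0,-0.01],0]
    - [[0,0,-0.03],0]
    - [[0,0,-0.06],0]
    - [[0,0,-0.09],0]
    - [[0,0,-0.09],0]

```text
clock: 5.75
eef_pos: [530.8, 113.2, 156.1]
tool_rot: [3.141, -0.007, 0.365]
force: [1.2, 0.3, -2.2]
width: 23.2
```

Run:
```python
from h import *
for i in range(3): get_image('wrist')
shift([513.9,-185.7,150])
m,f,T=cam('wrist'); w=get_image('wrist'); cv2.imwrite('pics/w4.png',w)
```

```text
clk 5.9 pos [528.3 112.7 153.1] rot [ 3.1413e+00 -1.0000e-04  3.6480e-01] F [-0.01  0.06 -1.58] T [ 0.    0.05 -0.06] w 23.2
shift [-0.1199  0.2736  0.0032] turn 0 norm 0.2987
```

View pics/w4.png

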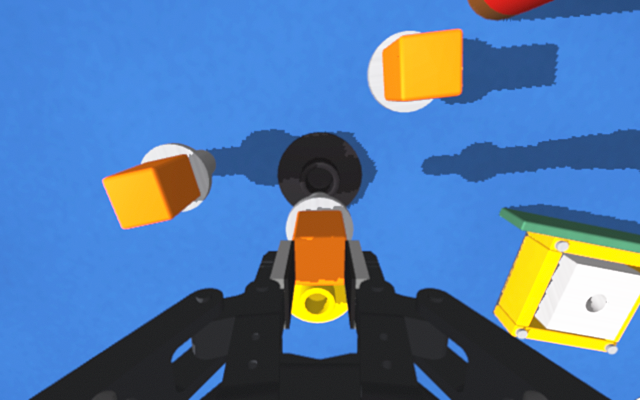

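The pin is held between the pads (head at about (320,245), collar centred at u≈320) and the cup at (320,170) is empty. Next I check where the pin axis sits in the tool, then carry it to the guard.

Run:
```python
from h import *
m,f,_=cam('wrist'); c=(m,f,np.array(m['tool_from_camera']))
w=cv2.imread('pics/w4.png')
print(w[186:214,320].tolist())
for u,v in [(320,193),(320,195),(286,220),(353,220)]: print(u,v,onz(c,u,v,7.9).round(1))
print('head lower far edge',onz(c,320,211,7.9).round(1))
for x in(0,): print(proj(c,[20,0,7.9]),proj(c,[13,0,7.9]),proj(c,[13,0,-32]))
```

```text
[[39, 36, 39], [38, 36, 38], [32, 30, 32], [29, 27, 27], [25, 24, 24], [45, 44, 45], [77, 76, 76], [101, 99, 99], [104, 102, 102], [99, 97, 97], [107, 106, 105], [165, 162, 162], [232, 229, 230], [238, 235, 235], [235, 232, 233], [236, 232, 233], [235, 231, 232], [235, 232, 233], [235, 232, 233], [236, 233, 234], [224, 218, 218], [164, 160, 159], [141, 137, 136], [136, 135, 141], [106, 117, 149], [48, 85, 157], [15, 78, 159], [17, 79, 158]]
320 193 [22.2  0.3  7.9]
320 195 [21.   0.3  7.9]
286 220 [  5.7 -19.7   7.9]
353 220 [ 5.7 19.7  7.9]
head lower far edge [11.3  0.3  7.9]
[319.54110237 196.72762186] [319.53654961 208.25475809] [319.65844011 236.41273404]
```

>>> move_arm:
  series:
    - [[-0.024,0.055,0],0]
    - [[-0.048,0.11,0],0]
    - [[-0.072,0.164,0],0]
    - [[-0.096,0.219,0],0]
    - [[-0.12,0.272,0],0]

```text
clock: 6.58
eef_pos: [512.1, -186.1, 151.8]
tool_rot: [-3.141, 0.002, 0.365]
force: [0.6, 0.2, -1.1]
width: 23.3
```

>>> move_arm:
  series:
    - [[0,0,0],0]
    - [[0,0,0],0]

```text
clock: 6.82
eef_pos: [511.2, -185.6, 150.6]
tool_rot: [-3.138, 0.004, 0.364]
force: [0.5, 0.3, -1.0]
width: 23.6
```

Run:
```python
from h import *
for i in range(3): get_image('wrist')
shift([513.9,-185.7,110])
```

```text
clk 6.975 pos [ 512.2 -184.   151.3] rot [-3.1392e+00  2.3000e-03  3.6770e-01] F [ 0.44  0.47 -2.23] T [ 0.   -0.01  0.04] w 23.7
shift [0.001  0.0023 0.0413] turn 0 norm 0.0414
```

>>> move_arm:
  series:
    - [[0.001,0.002,0.015],0.003]
    - [[0.001,0.002,0.03],0.003]
    - [[0.001,0.002,0.039],0.003]
    - [[0.001,0.002,0.039],0.003]
    - [[0.001,0.002,0.039],0.003]

```text
clock: 7.6
eef_pos: [514.0, -185.6, 112.4]
tool_rot: [-3.139, 0.002, 0.365]
force: [-0.6, 0.2, -1.4]
width: 23.5
```

Run:
```python
from h import *
for i in range(3): get_image('wrist')
shift([513.9,-185.7,110],.366)
w=get_image('wrist'); cv2.imwrite('pics/w5.png',w); cv2.imwrite('pics/s5.png',get_image('side'))
s=cv2.imread('pics/s5.png')
a=cv2.resize(w[130:330,220:440],None,fx=2,fy=2,interpolation=cv2.INTER_CUBIC)[:400]
u,v=proj(cam('side'),[513,-185,60]).astype(int); print(u,v)
b=cv2.resize(s[v-50:v+50,u-45:u+45],(360,400),interpolation=cv2.INTER_CUBIC)
cv2.imwrite('pics/c5.png',np.hstack([a,b]))
```

```text
clk 7.75 pos [ 514.1 -185.6  112.7] rot [-3.1398e+00  1.5000e-03  3.6460e-01] F [ 0.69 -0.29 -1.1 ] T [-0.01  0.05  0.03] w 23.2
shift [-0.0002  0.      0.0027] turn -0.0014 norm 0.0028
360 174
```

View pics/c5.png

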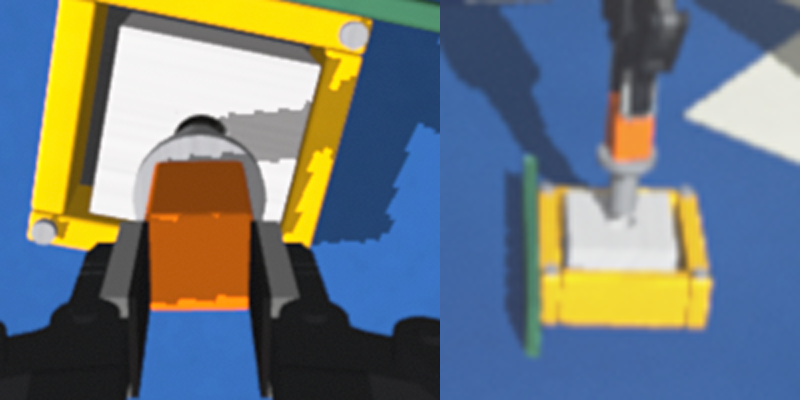

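The hole's far rim shows at crop (201,114), just beyond the collar and laterally centred on it. The pin is clear above the insert. I now compare the hole and pin positions in the same view.

Run:
```python
from h import *
m,f,_=cam('wrist'); c=(m,f,np.array(m['tool_from_camera']))
w=cv2.imread('pics/w5.png')
g=cv2.cvtColor(w,cv2.COLOR_BGR2GRAY)
print('col',g[180:202,320].tolist())
for r in (190,192,194): print(r,g[r,300:340].tolist())
for u,v in [(320.5,186),(320.5,187),(320.5,188)]: print(onz(c,u,v,64.7).round(2))
print(proj(c,[20,0,7.9]))
```

```text
col [244, 244, 244, 245, 246, 248, 235, 129, 35, 20, 25, 40, 63, 81, 83, 80, 88, 137, 194, 204, 201, 201]
190 [244, 243, 243, 243, 243, 242, 242, 243, 245, 244, 223, 159, 93, 44, 20, 19, 21, 22, 25, 26, 25, 25, 23, 24, 21, 19, 20, 37, 61, 84, 117, 143, 150, 150, 150, 150, 151, 151, 151, 152]
192 [245, 245, 245, 245, 245, 245, 246, 247, 233, 149, 64, 21, 22, 36, 53, 67, 66, 68, 66, 64, 63, 62, 58, 55, 45, 34, 26, 25, 29, 38, 55, 94, 132, 151, 156, 152, 153, 152, 152, 151]
194 [242, 242, 242, 242, 243, 245, 244, 210, 128, 52, 42, 70, 94, 108, 108, 102, 95, 89, 85, 83, 83, 82, 83, 84, 81, 75, 67, 54, 46, 39, 36, 50, 88, 129, 154, 154, 153, 153, 153, 155]
[10.99  0.8  64.7 ]
[10.21  0.8  64.7 ]
[ 9.43  0.8  64.7 ]
[319.54169924 196.72670654]
```

>>> move_arm:
  series:
    - [[-0.0005,0.0003,0.004],0]
    - [[-0.0005,0.0003,0.008],0]
    - [[-0.0005,0.0003,0.008],0]

```text
clock: 8.22
eef_pos: [513.2, -185.9, 104.2]
tool_rot: [-3.139, 0.002, 0.365]
force: [0.1, 0.4, -1.7]
width: 23.5
```

>>> move_arm:
  series:
    - [[0,0,0.001],0]
    - [[0,0,0.003],0]
    - [[0,0,0.003],0]

```text
clock: 8.6
eef_pos: [513.3, -185.9, 101.1]
tool_rot: [-3.139, 0.002, 0.365]
force: [-0.1, -0.3, -2.1]
width: 23.6
```

Run:
```python
from h import *
shift([513.7,-186.1,102],.366)
```

```text
clk 8.6 pos [ 513.3 -185.9  101.1] rot [-3.1391e+00  2.3000e-03  3.6450e-01] F [-0.08 -0.3  -2.05] T [ 0.01 -0.03 -0.05] w 23.6
shift [ 0.0003  0.0003 -0.0009] turn -0.0015 norm 0.001
```

>>> move_arm:
  series:
    - [[0,0,0.001],0]
    - [[0,0,0.002],0]
    - [[0,0,0.002],0]

```text
clock: 8.98
eef_pos: [513.3, -185.9, 99.1]
tool_rot: [-3.139, 0.002, 0.365]
force: [0.1, -0.6, -1.8]
width: 23.6
```

Run:
```python
from h import *
shift([513.7,-186.1,102],.366)
```

```text
clk 8.975 pos [ 513.3 -185.9   99.1] rot [-3.1392e+00  2.4000e-03  3.6460e-01] F [ 0.08 -0.61 -1.79] T [-0.03 -0.11  0.03] w 23.6
shift [ 0.0003  0.0003 -0.003 ] turn -0.0014 norm 0.003
```

>>> move_arm:
  series:
    - [[0,0,0.001],0]
    - [[0,0,0.002],0]
    - [[0,0,0.003],0]

```text
clock: 9.35
eef_pos: [513.4, -185.9, 96.0]
tool_rot: [-3.139, 0.002, 0.365]
force: [0.1, -0.1, -1.8]
width: 23.5
```

>>> move_arm:
  series:
    - [[0,0,0.001],0]
    - [[0,0,0.002],0]
    - [[0,0,0.003],0]

```text
clock: 9.72
eef_pos: [513.4, -185.9, 92.9]
tool_rot: [-3.139, 0.002, 0.365]
force: [0.5, 0.3, -0.7]
width: 23.8
```

Run:
```python
from h import *
shift([513.7,-186.1,102],.366)
```

```text
clk 9.725 pos [ 513.4 -185.9   92.9] rot [-3.1392e+00  2.3000e-03  3.6460e-01] F [ 0.55  0.29 -0.67] T [-0.06 -0.09 -0.02] w 23.8
shift [ 0.0002  0.0002 -0.0091] turn -0.0014 norm 0.0091
```

It dropped into the hole with no side load. I carry on down to the plug in small steps.

>>> move_arm:
  series:
    - [[0,0,0.001],0]
    - [[0,0,0.002],0]
    - [[0,0,0.003],0]
    - [[0,0,0.004],0]
    - [[0,0,0.005],0]

```text
clock: 10.35
eef_pos: [513.4, -186.0, 87.9]
tool_rot: [-3.139, 0.002, 0.365]
force: [0.5, -0.1, -0.5]
width: 23.3
```

>>> move_arm:
  series:
    - [[0,0,0.001],0]
    - [[0,0,0.002],0]
    - [[0,0,0.003],0]
    - [[0,0,0.004],0]

```text
clock: 10.85
eef_pos: [514.0, -185.9, 84.7]
tool_rot: [-3.14, 0.001, 0.365]
force: [-0.8, 0.5, 7.1]
width: 23.2
```

>>> move_arm:
  series:
    - [[0,0,0.001],0]
    - [[0,0,0.002],0]
    - [[0,0,0.003],0]
    - [[0,0,0.004],0]

```text
clock: 11.35
eef_pos: [514.2, -185.9, 81.5]
tool_rot: [-3.14, 0.001, 0.365]
force: [-0.7, 0.5, 6.2]
width: 23.5
```

Run:
```python
from h import *
shift([513.7,-186.1,62],.366)
```

```text
clk 11.35 pos [ 514.2 -185.9   81.5] rot [-3.1402e+00  6.0000e-04  3.6460e-01] F [-0.7   0.49  6.19] T [ 0.13  0.26 -0.  ] w 23.5
shift [-0.0005  0.0001  0.0195] turn -0.0014 norm 0.0196
```

>>> move_arm:
  series:
    - [[0,0,0.0015],0]
    - [[0,0,0.003],0]
    - [[0,0,0.0045],0]
    - [[0,0,0.006],0]

```text
clock: 11.85
eef_pos: [514.3, -185.9, 76.4]
tool_rot: [-3.14, 0.0, 0.365]
force: [-1.5, 1.2, 7.4]
width: 23.3
```

>>> move_arm:
  series:
    - [[0,0,0.0015],0]
    - [[0,0,0.003],0]
    - [[0,0,0.0045],0]
    - [[0,0,0.006],0]

```text
clock: 12.35
eef_pos: [514.4, -185.8, 71.2]
tool_rot: [-3.141, -0.0, 0.365]
force: [-1.2, 1.0, 6.3]
width: 23.6
```

Run:
```python
from h import *
shift([513.7,-186.1,62],.366)
```

```text
clk 12.35 pos [ 514.4 -185.8   71.2] rot [-3.1406e+00 -1.0000e-04  3.6460e-01] F [-1.24  1.    6.32] T [0.2  0.38 0.02] w 23.6
shift [-0.0007  0.      0.0092] turn -0.0014 norm 0.0092
```

>>> move_arm:
  series:
    - [[0,0,0.0015],0]
    - [[0,0,0.003],0]
    - [[0,0,0.0045],0]
    - [[0,0,0.006],0]

```text
clock: 12.85
eef_pos: [514.4, -185.8, 66.0]
tool_rot: [-3.141, -0.0, 0.365]
force: [-1.6, 0.0, 6.8]
width: 23.0
```

>>> move_arm:
  series:
    - [[0,0,0.001],0]
    - [[0,0,0.002],0]
    - [[0,0,0.0025],0]

```text
clock: 13.22
eef_pos: [514.4, -185.8, 64.2]
tool_rot: [-3.141, -0.0, 0.365]
force: [-0.9, 0.6, 6.8]
width: 23.4
```

>>> move_arm:
  series:
    - [[0,0,0.001],0]
    - [[0,0,0.002],0]

```text
clock: 13.48
eef_pos: [514.4, -185.8, 63.0]
tool_rot: [-3.141, -0.001, 0.364]
force: [-1.4, 0.6, 6.6]
width: 23.3
```

Run:
```python
from h import *
shift([513.7,-186.1,62],.366)
```

```text
clk 13.475 pos [ 514.4 -185.8   63. ] rot [-3.141e+00 -6.000e-04  3.645e-01] F [-1.45  0.61  6.61] T [0.12 0.37 0.  ] w 23.3
shift [-0.0008  0.0001  0.001 ] turn -0.0015 norm 0.0013
```

>>> move_arm:
  series:
    - [[0,0,0.001],0]
    - [[0,0,0.002],0]

```text
clock: 13.72
eef_pos: [514.4, -185.8, 61.9]
tool_rot: [-3.141, -0.001, 0.364]
force: [-2.7, 1.7, 15.5]
width: 23.4
```

>>> move_arm:
  series:
    - [[0,0,0.001],0]
    - [[0,0,0.0015],0]

```text
clock: 13.98
eef_pos: [514.5, -185.8, 61.9]
tool_rot: [-3.141, -0.001, 0.364]
force: [-3.1, 1.7, 15.3]
width: 23.7
```

The force doubled and the motion stopped at z = 61.9, exactly the predicted home height. One slightly firmer press follows, then a side check.

>>> move_arm:
  series:
    - [[0,0,0.0015],0]
    - [[0,0,0.0025],0]
    - [[0,0,0.0025],0]

```text
clock: 14.35
eef_pos: [514.5, -185.8, 61.8]
tool_rot: [3.141, -0.002, 0.364]
force: [-4.7, 1.4, 21.4]
width: 23.5
```

>>> move_arm:
  series:
    - [[0,0,-0.0005],0]
    - [[0,0,-0.0005],0]

```text
clock: 14.6
eef_pos: [514.5, -185.8, 62.4]
tool_rot: [3.141, -0.002, 0.364]
force: [-0.5, -0.2, -1.4]
width: 22.9
```

>>> move_arm:
  series:
    - [[0,0,0],0]
    - [[0,0,0],0]
    - [[0,0,0],0]
    - [[0,0,0],0]
    - [[0,0,0],0]
  claw: 1

```text
clock: 15.22
eef_pos: [514.5, -185.9, 62.4]
tool_rot: [3.141, -0.002, 0.364]
force: [0.1, 0.7, 0.0]
width: 85.3
```

Run:
```python
from h import *
shift([513.7,-186.1,62],.366)
cv2.imwrite('pics/w6.png',get_image('wrist')); s=get_image('side')
w=cv2.imread('pics/w6.png')
b=cv2.resize(s[120:220,315:405],(360,400),interpolation=cv2.INTER_CUBIC)
cv2.imwrite('pics/c6.png',np.hstack([cv2.resize(w[130:330,210:430],(440,400)),b]))
```

```text
clk 15.225 pos [ 514.5 -185.9   62.4] rot [ 3.1411e+00 -1.7000e-03  3.6420e-01] F [0.13 0.67 0.01] T [-0.04  0.06  0.01] w 85.3
shift [-0.0008 -0.0001  0.0004] turn -0.0018 norm 0.0009
```

View pics/c6.png

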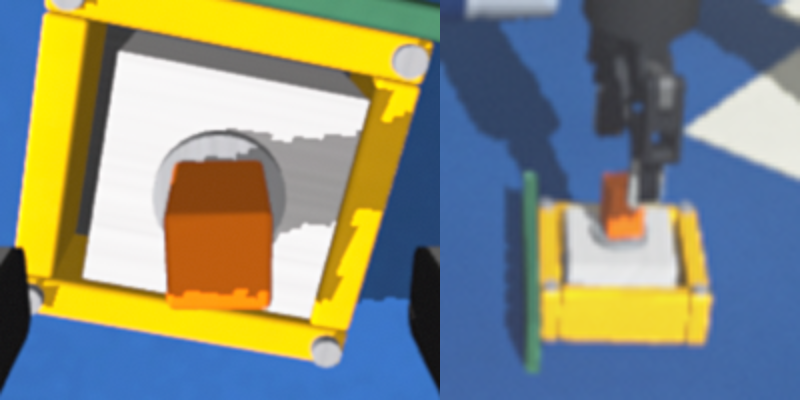

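The jaws are open, and the collar lies on the insert around crop (218,185). The side view agrees. I retreat straight up.

>>> move_arm:
  series:
    - [[0,0,-0.015],0]
    - [[0,0,-0.04],0]
    - [[0,0,-0.08],0]
    - [[0,0,-0.12],0]
    - [[0,0,-0.12],0]

```text
clock: 15.95
eef_pos: [516.8, -186.7, 186.6]
tool_rot: [3.136, -0.008, 0.364]
force: [-0.3, -0.7, -0.4]
width: 85.4
```

>>> move_arm:
  series:
    - [[0,0,0],0]
    - [[0,0,0],0]
    - [[0,0,0],0]
    - [[0,0,0],0]

```text
clock: 16.45
eef_pos: [516.4, -186.6, 185.9]
tool_rot: [3.137, -0.007, 0.364]
force: [-0.5, 0.4, 1.2]
width: 85.5
```

Run:
```python
from h import *
shift([513.7,-186.1,182],.366)
c=cam('wrist'); w=get_image('wrist'); t=get_image('top')
hx=np.array([514.4,-185.8])
a=.366; e=lambda s,q,h:[*(hx+R.from_euler('z',a).as_matrix()[:2,:2]@[s,q]),h]
for P in [e(13,13,94),e(13,-13,94),e(-13,-13,94),e(-13,13,94)]:
    p=proj(c,P); cv2.circle(w,tuple(p.round().astype(int)),1,(255,0,0),-1)
u,v=proj(c,[*hx,70]).astype(int); print(u,v)
cv2.imwrite('pics/c7.png',np.hstack([cv2.resize(w[v-75:v+75,u-60:u+60],(320,400),interpolation=cv2.INTER_CUBIC),cv2.resize(t[90:290,190:430],(480,400))]))
```

```text
clk 16.45 pos [ 516.4 -186.6  185.9] rot [ 3.1369 -0.0069  0.3642] F [-0.54  0.38  1.23] T [ 0.01 -0.02  0.04] w 85.5
shift [-0.0024 -0.0014  0.0039] turn -0.0018 norm 0.0048
317 185
```

View pics/c7.png

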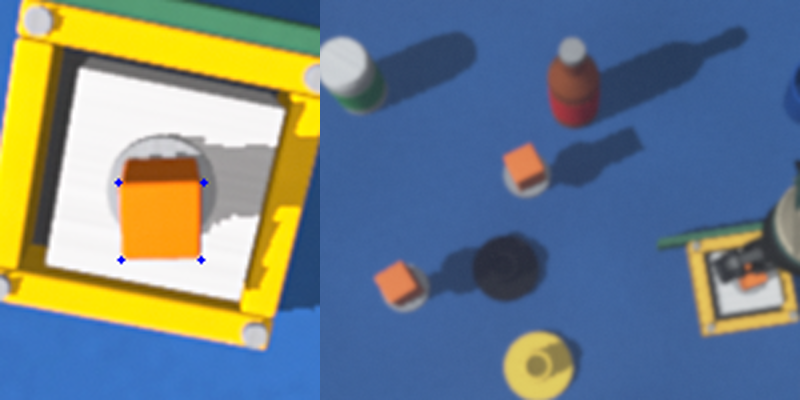

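The head's top matches the projected home position (blue dots, z = 94) to within about 1 mm. The pin is upright and seated, the black cup is empty, and the bottle and can haven't moved.

```bash
python3 -c "
from cell import *
print(finish_job())"
```

```text
the job is handed in; nothing more can be done
None
```

The pin is locked in the guard, released and handed in at about 16.5 s; `finish_job` gives no verdict, so these are my own checks.

- **What I did:** I drew the smallest orange-headed pin out of the black cup and lined it up over the hole with the wrist camera. It entered on the first try with almost no side load, so no search by feel was needed. I then pushed the plug down at about 6–8 N. The collar stopped at tool height 61.9 mm, exactly the predicted home, and a final seating press read about 21 N at the wrist, well under the 50 N limit.
- **Last checks:** After letting go and retreating, the head matched its projected home position to within about 1 mm. The pin looked upright with its collar on the insert, and the arm was about 120 mm clear.
- **Bystanders:** The bottle and can showed no movement. The blue cup was almost out of the last crop, but the arm never went near it.
- **Small disagreements:** The gripper read about 23.5 mm on the 26 mm head. Before release I eased up 0.5 mm with the pin still held, so it may have lifted by that much. That is inside the 2.5 mm margin, and the last picture showed it seated.

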